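Scrape the griddle clean into its drip channel

ROBOT

A 6-joint arm with a two-finger parallel gripper is mounted at the origin on the work surface. World frame = base frame: x ahead of the robot, y to its left, z up, the work surface at z = 0. Lengths are in mm, angles in rad, forces in N, time in s.
With the tool pointing down it reaches from about 325 to 850 mm from the base axis. Payload 15.5 kg.
Tool frame: the origin (TCP) lies at the very end of the fingers, on their centre line; the grasp point (between the pads) lies 19 mm behind it; z points along the fingers, y is the line along which they close (so a half turn about z gives the same grasp; the last joint's range is limited). The gripper opens to 91 mm and grips with 3 to 60 N. Pads are 32 mm wide; open, the fingers measure 118 mm over their backs; the gripper's body (76 mm by 178 mm) begins 60 mm behind the grasp point.
Start: joints at [-1.2, 0.494, 1.345, -0, 1.302, -0.096], TCP at [280.712, -558.415, 213.915] pointing down, gripper open.
Joint ranges: [-2.91, 2.91], [-0.82, 2.16], [0.22, 2.67], [-1.22, 4.37], [0.12, 2.79], [-3.08, 3.08]. Speed limits (rad/s): [1.89, 1.89, 2.57, 3.01, 3.01, 3.01].

INTERFACE

Orientations are given as a unit quaternion [x, y, z, w].
In Python, from cell import get_obs, cams, hand_in gives the robot as it stands. The module is installed in compiled form; this text tells all that it offers.
- The arm moves only by the shell command python3 -m inch 'ROWS' [OPENING] [FORCE]. ROWS is JSON, a list of rows, each a list of 6 numbers: the shift along the world's x, y, z as a fraction of full scale, then the turn, a rotation vector about the world's x, y, z as a fraction of full scale. In form: [[dx, dy, dz, ax, ay, az], ...]. A call has 1 to 12 rows; each row is the pose to reach, as a shift and turn from the pose commanded when the call began; what a row does not reach only later rows make up. Full scale, the value 1, is 120 mm for a shift and pi/4 rad for a turn. A row lasts 1/10 s, in which the tool goes at most 50 mm and 8.59 degrees, less where a joint would pass 70% of its speed; a pose out of reach is approached as far as the arm can. A call with a number of a shift or a turn outside -1 to 1 is refused whole. A call with a gripper value outside its range is refused whole. OPENING is the finger opening in mm, from 0 to 91.2, set as the call begins (- or left out, the last holds). The fingers move at their own pace and stop on an object; FORCE is the grip in N (left out, the last holds). Time passes only in rows, so rows that repeat a pose let the fingers close. It gives the time, the measured TCP pose, the force, the opening and the grip force at its end, in the units of the state.
- get_obs(): the state, without advancing time (a new reading comes with each control period).
- cams.snapshot(name): name is "scene" or "top" or "wrist"; returns the picture (480x640x3 uint8, red, green, blue); there is no depth.
- cams.camera_info(name): a dict with "intrinsics" (3x3 intrinsics, pixels), "dist_coeffs" ([k1, k2, p1, p2, k3] as OpenCV has them; the pictures are not rectified), "world_to_cam" (4x4, takes a point from world to camera coordinates). Camera axes: x right, y down, z forward; pixel columns grow to the right and rows downward; lengths in mm; the calibration is good to about 2 mm. A picture is of the moment at which its call begins: read the wrist's pose just before it. camera_info takes no time and is no camera call; for the wrist camera it gives the pose at the moment of the call.
- hand_in(): hands the job in; it is judged then, once.
Trained networks look in the newest picture that a camera, given by its name, has taken for a name from the list of things; names that differ only in an ending like _2 or _b are one class to them, and where a whole thing is asked for, a point or a joint stands for the part that bears it (a point fixed in the world has none). Each returns a list of dicts, best first, with "score" (0 to 1); they miss things now and then, are a little off and sometimes report something else, mostly with a low value. They report only what shows in the picture. A call takes as long as a camera call.
- cams.regions_of(camera, label): "mask" (480x640 bool, what is visible of it) and "centre" ([column, row] in pixels, amid what is visible of it).
- cams.spot_point(camera, label): "centre" ([column, row] in pixels: a listed point, or the origin of a listed thing).
The state is a dict: "t": time; "joint_pos": joint angles; "qvel": joint speeds; "joint_efforts": joint torques, N m; "tool_pos": TCP position; "orientation": TCP orientation; "force": force on the tool from outside, world axes, zero at the start; "ft_torque": the same for the moment, N m; "width": opening from 0.0 (shut) to 1.0 (fully open); "finger_force": force on a finger pad.
Only numpy, scipy, OpenCV 4.12 (cv2) and the standard library are available. Lean on these libraries where they do the work, as an engineer would, in place of code of your own. Each camera call takes 0.05 s, during which the arm holds its last target. There are 200 camera calls.

TASK

Take the red-handled griddle scraper by its grip, set it upright and square on the cooking surface between the near wall and the two crust chips, and sweep it to the far end in one stroke without lifting it, pressing down all the way with a steady force of about 10 N, so that both chips drop into the drip channel; the surface is a little warped, so follow it by feel. Then stand the scraper upright in the middle of the blue spoon rest and let go. Move the chips only with the scraper, do not bang it on the griddle, and leave the jar, the lemon squeezer and the whisk where they are.

Things in the scene. Friction and masses are not known exactly. Their poses are not given: they have to be found in the camera images.
- griddle: black square griddle pan, 260 x 260 mm, rim 34 mm high, walls 8 mm, fixed; wood-ended handle on its +x side. Origin: centre of its underside. Near wall on -x; the stroke runs along +x. Cooking plate from x = -120 to +75 mm, y = -121 to +121 mm; drip channel from x = +75 to +122 mm, bottom 10 mm above the origin. The scraper's centre has to go from about x = -95 to about x = +70 mm
- griddle_floor (a point): nominal level of the cooking surface at the griddle's centre, 24 mm above the griddle's origin (10 mm below the rim), axes as the griddle's. The real surface is warped: it leans slightly along x, by an unreported amount, and lies up to 3 mm above or below this level at its ends
- griddle_channel (a point): middle of the bottom of the drip channel (47 mm wide in x, 14 mm deep, open along the whole y)
- scraper: griddle scraper, about 300 g, standing on its sole: a steel block 30 mm (x) x 110 mm (y) x 22 mm high, a neck, and a red grip bar 24 mm (x) x 100 mm (y), from 55 to 85 mm above the sole. Origin: centre of the sole, z up. Either x face may lead. Take the bar across its 24 mm from above
- scraper_grip (a point): middle of the scraper's red grip bar, 70 mm above the sole
- chip_a: hard golden-brown crust chip, disc of 28 mm diameter and 6 mm thick, lying loose on the cooking surface; origin: centre of its underside
- chip_a_center (a point): centre of chip_a
- chip_b: second crust chip, same as chip_a
- chip_b_center (a point): centre of chip_b
- spoon_rest: flat blue ceramic spoon rest, 100 mm (x) x 150 mm (y), 10 mm thick, with a small tongue on -y; flat top without a lip, loose on the counter. Origin: centre of its underside, z up
- jar: amber glass jar with a screw-top lid, 74 mm diameter, 120 mm high; origin: centre of its underside; leave alone
- squeezer: white plastic lemon squeezer with a lever press, 90 mm diameter cup, about 190 mm long lever along its y, about 100 mm high; origin: centre of its underside; leave alone
- whisk: steel whisk lying along its y, 240 mm long, 52 mm balloon on +y; origin under it, 150 mm from the handle end; leave alone

How it is judged (in metres and radians):
On the way, in this order (a step that is already met when the one before it is completed fails the run):
1. the scraper's sole presses on the cooking surface with 4 to 24 N for 0.2 s, upright, its face square to the stroke, its centre on the near strip (113 to 75 mm before the griddle's centre) (contact force between scraper and griddle between 4 and 24 N and x of scraper in the frame of griddle between -0.113 and -0.075 m and z of scraper in the frame of griddle_floor below 0.008 m and angle between scraper's own z axis and vertical below 0.2 rad and angle between the x axis of scraper and the x axis of griddle, either way round below 0.35 rad), for 0.2 s.
2. the scraper's sole presses on the cooking surface with 4 to 24 N for 0.2 s, upright, its face square to the stroke, its centre 60 to 35 mm before the griddle's centre (contact force between scraper and griddle between 4 and 24 N and x of scraper in the frame of griddle between -0.06 and -0.035 m and z of scraper in the frame of griddle_floor below 0.008 m and angle between scraper's own z axis and vertical below 0.2 rad and angle between the x axis of scraper and the x axis of griddle, either way round below 0.35 rad), for 0.2 s.
3. the scraper's sole presses on the cooking surface with 4 to 24 N for 0.2 s, upright, its face square to the stroke, its centre 20 mm before to 5 mm past the griddle's centre (contact force between scraper and griddle between 4 and 24 N and x of scraper in the frame of griddle between -0.02 and 0.005 m and z of scraper in the frame of griddle_floor below 0.008 m and angle between scraper's own z axis and vertical below 0.2 rad and angle between the x axis of scraper and the x axis of griddle, either way round below 0.35 rad), for 0.2 s.
4. the scraper's sole presses on the cooking surface with 4 to 24 N for 0.2 s, upright, its face square to the stroke, its centre 20 to 45 mm past the griddle's centre (contact force between scraper and griddle between 4 and 24 N and x of scraper in the frame of griddle between 0.02 and 0.045 m and z of scraper in the frame of griddle_floor below 0.008 m and angle between scraper's own z axis and vertical below 0.2 rad and angle between the x axis of scraper and the x axis of griddle, either way round below 0.35 rad), for 0.2 s.
At the end, for the whole second after the job is handed in: both chips lie in the drip channel (centres 80 to 122 mm past the griddle's centre along x and less than 30 mm above its origin, flat or leaning), and the scraper stands upright (within 0.1 rad) on the spoon rest, its centre within 40 mm of the rest's centre, everything at rest (x of chip_a_center in the frame of griddle between 0.08 and 0.122 m and z of each of chip_a_center, chip_b_center in the frame of griddle below 0.03 m and y of chip_a_center in the frame of griddle between -0.122 and 0.122 m and linear speed of each of chip_a, chip_b, scraper below 0.02 m/s and x of chip_b_center in the frame of griddle between 0.08 and 0.122 m and y of chip_b_center in the frame of griddle between -0.122 and 0.122 m and horizontal distance between scraper and spoon_rest below 0.04 m and z of scraper in the frame of spoon_rest between 0.006 and 0.014 m and angle between scraper's own z axis and vertical below 0.1 rad); the robot touches nothing.
It fails at once if the scraper hits or crushes the griddle (over 50 N) (contact force between scraper and griddle above 50 N).
It fails at once if the scraper is lifted off in the middle of the stroke (its sole 10 to 35 mm above the cooking surface between 50 mm before and 20 mm past the griddle's centre) (x of scraper in the frame of griddle between -0.05 and 0.02 m and y of scraper in the frame of griddle between -0.1 and 0.1 m and z of scraper in the frame of griddle_floor between 0.01 and 0.035 m).
It fails at once if a chip is pushed or picked with the fingers (contact force between the fingers and chip_a above 0.5 N or contact force between the fingers and chip_b above 0.5 N).
It fails at once if the jar, lemon squeezer or whisk is moved by more than 20 mm (distance of any of jar, squeezer, whisk from where it was at the start of the episode above 0.02 m).
It also fails if it takes over 64 s, if anything falls off the work surface, if the arm or the gripper's body presses on something with over 40 N, if the wrist force passes 120 N, or if a joint passes its speed limit or range.

## Working session

There is one attempt and no reset: what is moved stays moved. The work goes in short steps, Python scripts to look and compute and a shell command to move; the robot and the scene stay as the last step left them, time stands still between calls to the robot, and variables do not carry over. Pictures are saved under pics/ and viewed, at most 10 in all, crops included, and the job is handed in when it is done.

```bash
mkdir -p pics; cat > h.py <<'E'
import numpy as np, cv2
from cell import get_obs, cams, hand_in
def snap(c,save=None):
    im=cams.snapshot(c)
    if save: cv2.imwrite('pics/'+save+'.png',im[:,:,::-1])
    return im
def ray(c,px,ci=None):
    ci=ci or cams.camera_info(c)
    K=np.array(ci['intrinsics'],float);d=np.array(ci['dist_coeffs'],float);T=np.array(ci['world_to_cam'],float)
    u=cv2.undistortPoints(np.array([[px]],float),K,d)[0,0]
    R=T[:3,:3];o=-R.T@T[:3,3];v=R.T@np.array([u[0],u[1],1.]);return o,v/np.linalg.norm(v)
def onz(c,px,z,ci=None):
    o,v=ray(c,px,ci);return o+v*(z-o[2])/v[2]
def tri(rs):
    A=np.zeros((3,3));b=np.zeros(3)
    for o,v in rs:
        P=np.eye(3)-np.outer(v,v);A+=P;b+=P@o
    x=np.linalg.solve(A,b);return x,[round(float(np.linalg.norm((np.eye(3)-np.outer(v,v))@(x-o))),1) for o,v in rs]
E
python3 - <<'E'
from h import *
np.set_printoptions(precision=1,suppress=True)
ims={c:snap(c,c+'0') for c in ('scene','top')}
for l in ['griddle','griddle_floor','griddle_channel','scraper','scraper_grip','chip_a','chip_a_center','spoon_rest','jar','squeezer','whisk']:
    r={}
    for c in ('scene','top'):
        s=cams.spot_point(c,l); r[c]=s
        print(l,c,[(np.round(x['centre'],1).tolist(),round(x['score'],2)) for x in s[:3]])
    if r['scene'] and r['top'] and not l.startswith('chip'):
        print('   ',*tri([ray(c,r[c][0]['centre']) for c in r]))
print(get_obs())
E
```

```text
griddle scene [([328.1, 248.9], 0.6)]
griddle top [([306.1, 260.0], 0.87)]
    [569.   86.2   3.6] [0.4, 0.4]
griddle_floor scene [([326.1, 240.8], 0.62)]
griddle_floor top [([307.8, 261.5], 0.9)]
    [562.7  82.7  26.1] [1.6, 1.6]
griddle_channel scene [([345.8, 281.4], 0.91)]
griddle_channel top [([304.1, 218.5], 0.78)]
    [656.6  89.2   7.4] [4.4, 4.4]
scraper scene [([154.5, 256.4], 0.67)]
scraper top [([468.0, 325.1], 0.95)]
    [ 444.3 -247.3    5.3] [3.2, 3.2]
scraper_grip scene [([141.2, 238.0], 0.69)]
scraper_grip top [([476.4, 324.8], 0.56)]
    [ 441.3 -251.1   67.9] [2.2, 2.2]
chip_a scene [([316.3, 247.7], 0.67), ([338.2, 236.5], 0.52)]
chip_a top [([319.4, 261.2], 0.59), ([291.5, 262.2], 0.46)]
chip_a_center scene [([339.0, 233.8], 0.62)]
chip_a_center top [([290.7, 258.0], 0.53), ([304.6, 217.6], 0.32), ([303.9, 259.5], 0.18)]
spoon_rest scene [([135.1, 333.6], 0.61)]
spoon_rest top [([497.0, 254.3], 0.56), ([308.4, 263.6], 0.15)]
    [ 594.1 -319.5   -2.8] [0.1, 0.1]
jar scene [([259.9, 375.2], 0.65), ([139.6, 237.8], 0.18)]
jar top [([174.0, 204.7], 0.71), ([408.6, 174.3], 0.7), ([318.8, 260.4], 0.38)]
    [715.9  82.  166.6] [247.5, 247.5]
squeezer scene [([477.1, 244.2], 0.86)]
squeezer top [([304.4, 258.3], 0.66), ([176.1, 204.3], 0.65), ([305.2, 216.8], 0.48)]
    [651.4 187.6 116.2] [141.0, 141.0]
whisk scene [([435.6, 170.6], 0.89)]
whisk top [([149.3, 302.6], 0.67)]
    [470.4 405.9   3.5] [0.3, 0.3]
{'t': 1.2, 'joint_pos': array([-1.2,  0.5,  1.3, -0. ,  1.3, -0.1]), 'qvel': array([ 0.,  0.,  0., -0.,  0., -0.]), 'joint_efforts': array([  0. , -87.9, -38.2,   0.1,   0. ,  -0. ]), 'tool_pos': array([ 280.7, -558.4,  213.9]), 'orientation': array([ 1. ,  0.2, -0. , -0. ]), 'force': array([ 0.7,  0.1, -1.5]), 'ft_torque': array([-0.,  0.,  0.]), 'finger_force': 0.0, 'width': 0.9978486837691244}
```

View pics/top0.png

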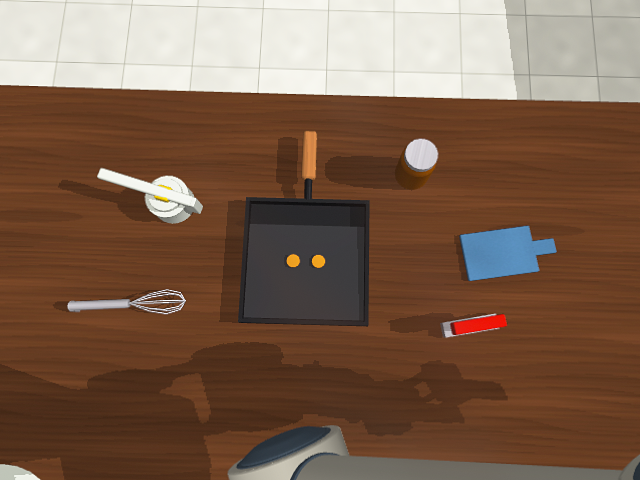

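View pics/scene0.png

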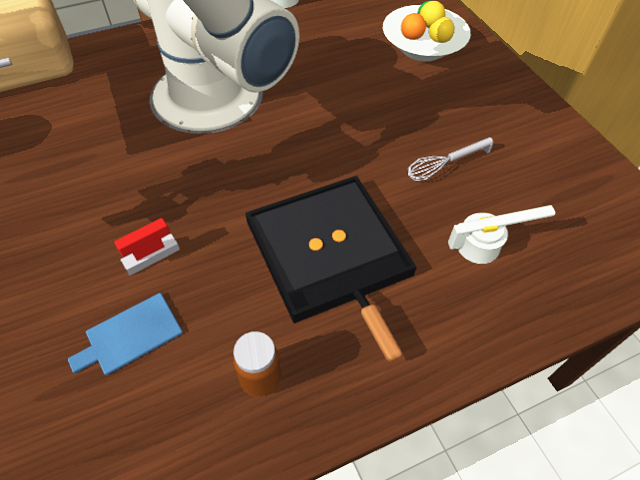

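```bash
python3 - <<'E'
from h import *
np.set_printoptions(precision=1,suppress=True)
snap('top')
for l,z in [('griddle',34),('scraper',85),('spoon_rest',10)]:
    for s in cams.regions_of('top',l)[:2]:
        m=s['mask'].astype(np.uint8); c=max(cv2.findContours(m,0,2)[0],key=cv2.contourArea)
        P=np.array([onz('top',p[0],z)[:2] for p in c],np.float32)
        print(l,round(s['score'],2),m.sum(),cv2.minAreaRect(P),P.min(0),P.max(0))
E
```

```text
griddle 0.81 16625 ((640.6524658203125, 88.09848022460938), (413.9002685546875, 263.26885986328125), 0.5844249129295349) [433.1 -44.6] [847.7 218.6]
scraper 0.66 1014 ((441.4759216308594, -237.57534790039062), (30.326086044311523, 124.58448791503906), 10.579042434692383) [ 416.5 -299.7] [ 462.6 -175.1]
spoon_rest 0.57 3610 ((599.2127685546875, -340.3104248046875), (99.16931915283203, 196.193359375), 9.404035568237305) [ 535.8 -437.4] [ 654.8 -238.1]
spoon_rest 0.18 1005 ((465.2369689941406, 478.52178955078125), (28.513561248779297, 184.8270263671875), 1.5477436780929565) [449.  386.3] [481.2 570.8]
```

The top picture shows the griddle around (305,261), with chips at (293,261) and (318,261), the scraper bar at (478,324) and the rest at (500,253). The jar is at (420,160), and the squeezer and whisk are on the left. The scene view agrees. Next I'll refine angles by colour and corners.

```bash
python3 - <<'E'
from h import *
np.set_printoptions(precision=1,suppress=True)
im=cv2.imread('pics/top0.png');hsv=cv2.cvtColor(im,cv2.COLOR_BGR2HSV)
def rect(m,z,n,k=1):
    cs=sorted(cv2.findContours(m.astype(np.uint8),0,2)[0],key=cv2.contourArea)[::-1][:k]
    for c in cs:
        P=np.array([onz('top',p[0],z)[:2] for p in c],np.float32);print(n,cv2.contourArea(c),cv2.minAreaRect(P))
H,S,V=[hsv[...,i].astype(int) for i in range(3)]
red=((H<4)|(H>176))&(S>200)&(V>225); red[:300]=0
rect(red,85,'bar')
rect((H>95)&(H<120)&(S>120)&(V>100)&(np.arange(640)[None]>450)&(np.arange(480)[:,None]<300),10,'rest')
chip=(H>12)&(H<25)&(S>200)&(V>180); chip[:, :280]=0; chip[:,330:]=0; chip[:240]=0; chip[280:]=0
rect(chip,30,'chips',2)
for p in [(248,199),(369,202),(368,325),(240,321)]: print('corner',onz('top',p,34)[:2])
# bar end on scene
im=cv2.imread('pics/scene0.png')
cv2.imwrite('pics/c.png',np.hstack([cv2.resize(cv2.imread('pics/top0.png')[185:335,230:380],(400,400),interpolation=2),cv2.resize(cv2.imread('pics/top0.png')[290:360,430:520],(400,311),interpolation=2)[:,:,:] if 0 else cv2.resize(cv2.imread('pics/top0.png')[285:365,435:515],(400,400),interpolation=2)]))
E
```

```text
bar 510.0 ((442.5711669921875, -251.01116943359375), (20.79438018798828, 95.78370666503906), 11.292940139770508)
rest 3423.5 ((599.2567138671875, -340.8009948730469), (98.62118530273438, 193.1682586669922), 9.574323654174805)
chips 112.0 ((563.17529296875, 60.15666961669922), (24.971744537353516, 24.685806274414062), 1.711727261543274)
chips 110.0 ((563.7275390625, 111.58672332763672), (25.057493209838867, 24.661128997802734), 2.6408352851867676)
corner [690.2 211.5]
corner [691.1 -43. ]
corner [436.5 -43.6]
corner [437.1 211.4]
```

View pics/c.png

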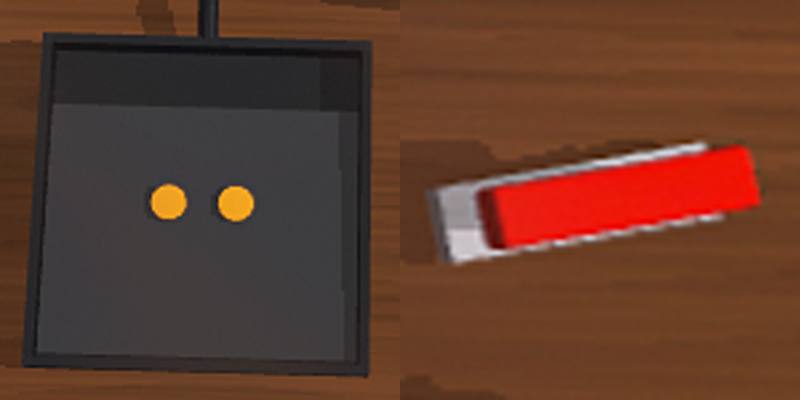

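```bash
python3 - <<'E'
from h import *
from scipy.spatial.transform import Rotation as R
o=get_obs();m=R.from_quat(o['orientation']).as_matrix();print(m.round(4),o['t'],o['tool_pos'],np.degrees(np.arctan2(m[1,1],m[0,1])))
E
python3 -m inch '[[0.25,0.25,0,0,0,0.19],[0.5,0.5,0,0,0,0.38],[0.7,0.8,0,0,0,0.57],[0.8,1,0,0,0,0.76],[0.8,1,0,0,0,0.95],[0.8,1,0,0,0,1]]' 60 25
```

```text
[[ 8.934e-01  4.492e-01 -0.000e+00]
 [ 4.492e-01 -8.934e-01  1.000e-04]
 [-0.000e+00 -1.000e-04 -1.000e+00]] 1.4 [ 280.71276262 -558.40474174  213.90057178] -63.309278406671574
t: 2.0
tool_pos: [377.3, -437.6, 214.1]
orientation: [0.808, 0.589, -0.0, 0.0]
force: [0.5, -0.5, -0.2]
width: 0.659
finger_force: 0.0
```

```bash
python3 -m inch '[[0.2,0.3,0,0,0,0.18],[0.4,0.6,-0.1,0,0,0.36],[0.54,0.9,-0.2,0,0,0.54],[0.54,1,-0.3,0,0,0.66],[0.54,1,-0.3,0,0,0.66]]' && python3 -m inch '[[0,0.25,0,0,0,0],[0,0.5,0,0,0,0],[0,0.56,0,0,0,0],[0,0.56,0,0,0,0],[0,0.56,0,0,0,0]]' && python3 - <<'E'
from h import *
np.set_printoptions(precision=1,suppress=True)
ci=cams.camera_info('wrist');im=snap('wrist','w1');hsv=cv2.cvtColor(im,cv2.COLOR_RGB2HSV)
for l in('scraper_grip','scraper'):
  for s in cams.spot_point('wrist',l)[:2]: print(l,s['centre'],s['score'],onz('wrist',s['centre'],70,ci),onz('wrist',s['centre'],0,ci))
m=((hsv[...,0]<4)|(hsv[...,0]>176))&(hsv[...,1]>200)&(hsv[...,2]>200)
c=max(cv2.findContours(m.astype(np.uint8),0,2)[0],key=cv2.contourArea)
P=np.array([onz('wrist',p[0],85,ci)[:2] for p in c],np.float32);print(cv2.minAreaRect(P)); print(get_obs()['tool_pos'])
E
```

```text
t: 2.5
tool_pos: [441.2, -316.1, 176.8]
orientation: [0.632, 0.775, 0.0, -0.001]
force: [0.2, -0.0, 0.5]
width: 0.659
finger_force: 0.0
t: 3.0
tool_pos: [441.9, -252.6, 178.4]
orientation: [0.634, 0.773, -0.0, 0.001]
force: [0.2, 0.3, -0.0]
width: 0.659
finger_force: 0.0
scraper_grip [319.2, 233.8] 0.67 [ 440.5 -248.6   70. ] [ 444.2 -267.1    0. ]
scraper [323.0, 218.1] 0.88 [ 440.9 -235.1   70. ] [ 444.8 -250.2    0. ]
((426.7964172363281, -201.83010864257812), (9.673078536987305, 1.471401333808899), 11.28283405303955)
[ 441.7 -252.4  178. ]
```

View pics/w1.png

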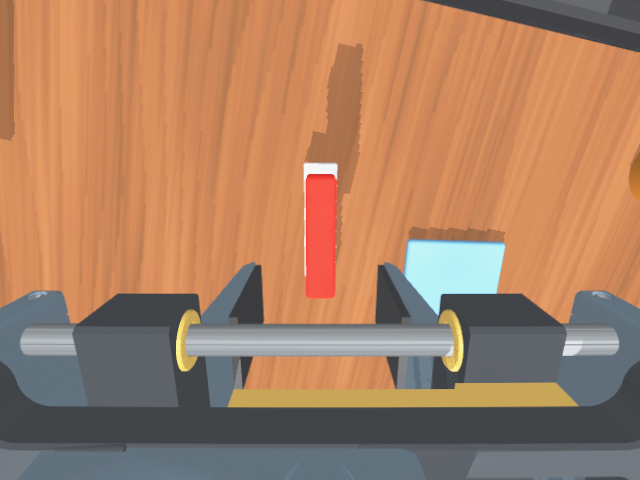

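The bar is square between the fingers at columns 306–336, and its measured centre of (441,-249) matches. Descending and gripping.

```bash
python3 -m inch '[[0,0,-0.2,0,0,0],[0,0.02,-0.4,0,0,0],[0,0.02,-0.6,0,0,0],[0,0.02,-0.8,0,0,0],[0,0.02,-1,0,0,0]]' && python3 -m inch '[[0,0,-0.05,0,0,0],[0,0,-0.05,0,0,0],[0,0,-0.05,0,0,0]]' && python3 -m inch '[[0,0,0,0,0,0],[0,0,0,0,0,0],[0,0,0,0,0,0],[0,0,0,0,0,0],[0,0,0,0,0,0],[0,0,0,0,0,0],[0,0,0,0,0,0],[0,0,0,0,0,0]]' 10 50
```

```text
t: 3.65
tool_pos: [441.6, -249.6, 57.0]
orientation: [0.634, 0.773, -0.0, 0.0]
force: [1.0, 0.2, 0.3]
width: 0.659
finger_force: 0.0
t: 3.95
tool_pos: [441.9, -249.4, 52.7]
orientation: [0.634, 0.774, 0.0, 0.0]
force: [-0.5, 0.6, 0.8]
width: 0.655
finger_force: 0.0
t: 4.75
tool_pos: [441.6, -248.9, 52.0]
orientation: [0.633, 0.774, 0.0, 0.0]
force: [0.4, 0.9, 5.8]
width: 0.262
finger_force: 50.0
```

```bash
python3 -m inch '[[0,0,0.1,0,0,0],[0,0,0.3,0,0,0],[0,0,0.5,0,0,0],[0,0,0.67,0,0,0],[0,0,0.67,0,0,0],[0,0,0.67,0,0,0]]' && python3 -m inch '[[0.05,0.15,0,0,0,-0.08],[0.1,0.35,0,0,0,-0.16],[0.15,0.6,0,0,0,-0.25],[0.2,0.85,0,0,0,-0.25],[0.22,1,0,0,0,-0.25]]' && python3 -m inch '[[0,0.25,0,0,0,0],[0,0.5,0,0,0,0],[0,0.75,0,0,0,0],[0,1,0,0,0,0]]' && python3 -m inch '[[0,0.25,0,0,0,0],[0,0.45,0,0,0,0],[0,0.65,0,0,0,0],[0,0.78,0,0,0,0],[0,0.78,0,0,0,0],[0,0.78,0,0,0,0],[0,0.78,0,0,0,0]]' && python3 - <<'E'
from h import *
np.set_printoptions(precision=1,suppress=True)
snap('scene','s2')
for i in range(2): snap('top');print(get_obs()['force'],get_obs()['tool_pos'],get_obs()['orientation'])
for c in('top','scene'):
  for l in ('scraper','scraper_grip'):
    print(c,l,[(onz(c,s['centre'],79 if l=='scraper' else 149),s['score']) for s in cams.spot_point(c,l)[:1]])
E
```

```text
t: 5.35
tool_pos: [441.4, -248.8, 132.4]
orientation: [0.633, 0.774, -0.0, 0.0]
force: [-0.2, 0.3, -3.5]
width: 0.258
finger_force: 50.0
t: 5.85
tool_pos: [467.2, -126.7, 131.1]
orientation: [0.706, 0.708, -0.0, -0.001]
force: [-0.1, -0.0, -4.3]
width: 0.261
finger_force: 50.0
t: 6.25
tool_pos: [466.9, -7.6, 131.2]
orientation: [0.706, 0.708, -0.001, -0.001]
force: [0.1, 0.6, -3.0]
width: 0.259
finger_force: 50.0
t: 6.95
tool_pos: [467.6, 84.2, 131.8]
orientation: [0.706, 0.708, -0.0, -0.0]
force: [0.5, 0.5, -4.0]
width: 0.263
finger_force: 50.0
[-0.2  1.  -3.5] [467.8  84.1 132.1] [ 0.7  0.7 -0.  -0. ]
[ 0.1  0.5 -3.1] [467.8  84.2 132.1] [ 0.7  0.7 -0.  -0. ]
top scraper []
top scraper_grip []
scene scraper [(array([465.5,  80.1,  79. ]), 0.85)]
scene scraper_grip [(array([469.9,  81.9, 149. ]), 0.84)]
```

View pics/s2.png

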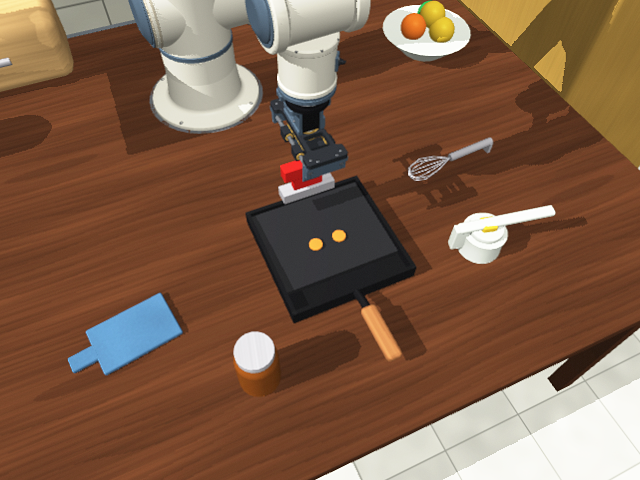

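The scraper is upright over the near strip and the chips are untouched at (316,244) and (339,236). I'll lower it, then feel for the surface.

```bash
python3 -m inch '[[0,0,-0.1,0,0,0],[0,0,-0.2,0,0,0],[0,0,-0.3,0,0,0],[0,0,-0.38,0,0,0],[0,0,-0.42,0,0,0],[0,0,-0.42,0,0,0],[0,0,-0.42,0,0,0]]' && python3 -m inch '[[0,0,-0.005,0,0,0],[0,0,-0.01,0,0,0],[0,0,-0.015,0,0,0],[0,0,-0.015,0,0,0]]'
```

```text
t: 8.0
tool_pos: [468.1, 84.8, 82.2]
orientation: [0.706, 0.708, 0.0, 0.0]
force: [0.1, 0.2, -2.9]
width: 0.262
finger_force: 50.0
t: 8.4
tool_pos: [468.0, 84.8, 80.2]
orientation: [0.706, 0.708, 0.0, 0.0]
force: [-0.6, -0.1, -4.2]
width: 0.258
finger_force: 50.0
```

```bash
for i in 1 2; do python3 -m inch '[[0,0,-0.004,0,0,0],[0,0,-0.008,0,0,0],[0,0,-0.008,0,0,0]]' | egrep 'tool_pos|force: \['; done
```

```text
tool_pos: [467.9, 84.8, 79.1]
force: [-0.1, 0.2, -3.9]
tool_pos: [467.9, 84.8, 78.3]
force: [-0.5, 1.1, 1.5]
```

```bash
python3 -m inch '[[0,0,-0.003,0,0,0],[0,0,-0.003,0,0,0],[0,0,-0.003,0,0,0],[0,0,-0.003,0,0,0]]' | egrep 't:|tool_pos|force: \['
```

```text
t: 9.4
tool_pos: [468.0, 84.8, 78.3]
force: [-2.3, -0.1, 10.9]
```

```bash
python3 -m inch '[[0.02,0,-0.001,0,0,0],[0.04,0,-0.002,0,0,0],[0.05,0,-0.002,0,0,0],[0.05,0,-0.002,0,0,0]]' | egrep 't:|tool_pos|force: \['
```

```text
t: 9.8
tool_pos: [473.0, 84.8, 78.0]
force: [-7.2, 0.2, 18.3]
```

```bash
python3 -m inch '[[0,0,0.004,0,0,0],[0,0,0.004,0,0,0],[0,0,0.004,0,0,0]]' | egrep 't:|tool_pos|force: \['; python3 -m inch '[[0,0,0,0,0,0],[0,0,0,0,0,0]]' | egrep 't:|tool_pos|force: \['
```

```text
t: 10.1
tool_pos: [473.9, 84.8, 78.1]
force: [-0.9, -0.7, 3.7]
t: 10.3
tool_pos: [473.9, 84.8, 78.1]
force: [-2.8, -0.8, 4.5]
```

```bash
python3 -m inch '[[0.02,0,0,0,0,0],[0.04,0,0,0,0,0],[0.05,0,0,0,0,0]]' | egrep 't:|tool_pos|force: \['; python3 -m inch '[[0,0,0,0,0,0],[0,0,0,0,0,0]]' | egrep 't:|tool_pos|force: \['
```

```text
t: 10.6
tool_pos: [480.2, 84.8, 78.0]
force: [-1.4, -0.4, 0.1]
t: 10.8
tool_pos: [480.2, 84.8, 78.0]
force: [0.3, 0.5, -1.8]
```

```bash
python3 -m inch '[[0,0,-0.0025,0,0,0],[0,0,-0.0025,0,0,0],[0,0,-0.0025,0,0,0]]' | egrep 't:|tool_pos|force: \['; python3 -m inch '[[0.02,0,-0.0005,0,0,0],[0.04,0,-0.001,0,0,0],[0.06,0,-0.0015,0,0,0],[0.06,0,-0.0015,0,0,0]]' | egrep 't:|tool_pos|force: \['
```

```text
t: 11.1
tool_pos: [480.3, 84.8, 78.0]
force: [0.9, -0.1, 4.2]
t: 11.5
tool_pos: [486.5, 84.8, 77.7]
force: [-4.9, 0.8, 12.0]
```

```bash
python3 -m inch '[[0.02,0,0.001,0,0,0],[0.04,0,0.0005,0,0,0],[0.06,0,0,0,0,0],[0.06,0,0,0,0,0]]' | egrep 't:|tool_pos|force: \['
```

```text
t: 11.9
tool_pos: [494.2, 84.8, 77.6]
force: [-2.1, 0.7, 6.2]
```

```bash
python3 -m inch '[[0.02,0,-0.0004,0,0,0],[0.04,0,-0.0008,0,0,0],[0.06,0,-0.0012,0,0,0],[0.08,0,-0.0016,0,0,0],[0.08,0,-0.0016,0,0,0]]' | egrep 't:|tool_pos|force: \['
```

```text
t: 12.4
tool_pos: [503.9, 84.8, 77.4]
force: [-1.6, -1.3, 4.4]
```

```bash
python3 -m inch '[[0.02,0,-0.0004,0,0,0],[0.04,0,-0.0008,0,0,0],[0.06,0,-0.0012,0,0,0],[0.08,0,-0.0016,0,0,0],[0.08,0,-0.0016,0,0,0]]' | egrep 't:|tool_pos|force: \['
```

```text
t: 12.9
tool_pos: [514.1, 84.8, 77.1]
force: [1.2, 0.4, -1.9]
```

```bash
python3 -m inch '[[0,0,-0.003,0,0,0],[0,0,-0.003,0,0,0],[0,0,-0.003,0,0,0],[0,0,-0.003,0,0,0]]' | egrep 't:|tool_pos|force: \['
```

```text
t: 13.3
tool_pos: [514.1, 84.8, 77.1]
force: [2.4, -0.0, 4.1]
```

```bash
python3 -m inch '[[0,0,-0.001,0,0,0],[0,0,-0.001,0,0,0],[0,0,-0.001,0,0,0]]' | egrep 't:|tool_pos|force: \['; python3 -m inch '[[0.02,0,-0.0005,0,0,0],[0.04,0,-0.001,0,0,0],[0.06,0,-0.0015,0,0,0],[0.06,0,-0.0015,0,0,0]]' | egrep 't:|tool_pos|force: \['
```

```text
t: 13.6
tool_pos: [514.1, 84.8, 77.1]
force: [1.6, -0.7, 6.9]
t: 14.0
tool_pos: [519.5, 84.8, 76.8]
force: [-6.1, -0.8, 19.1]
```

```bash
python3 -m inch '[[0.015,0,0.002,0,0,0],[0.03,0,0.002,0,0,0],[0.045,0,0.0015,0,0,0]]' | egrep 't:|tool_pos|force: \['
```

```text
t: 14.3
tool_pos: [524.8, 84.8, 76.7]
force: [-5.7, 0.5, 10.8]
```

```bash
python3 -m inch '[[0.015,0,0.0005,0,0,0],[0.03,0,0,0,0,0],[0.045,0,-0.0004,0,0,0],[0.06,0,-0.0008,0,0,0]]' | egrep 't:|tool_pos|force: \['
```

```text
t: 14.7
tool_pos: [532.1, 84.8, 76.5]
force: [-4.5, 0.2, 7.3]
```

```bash
python3 -m inch '[[0.015,0,-0.0004,0,0,0],[0.03,0,-0.0007,0,0,0],[0.045,0,-0.0011,0,0,0],[0.06,0,-0.0014,0,0,0]]' | egrep 't:|tool_pos|force: \['
```

```text
t: 15.1
tool_pos: [539.3, 84.8, 76.3]
force: [-4.7, 0.1, 7.9]
```

```bash
python3 -m inch '[[0.015,0,-0.0004,0,0,0],[0.03,0,-0.0008,0,0,0],[0.045,0,-0.0012,0,0,0],[0.06,0,-0.0016,0,0,0]]' | egrep 't:|tool_pos|force: \['
```

```text
t: 15.5
tool_pos: [546.5, 84.8, 76.1]
force: [-4.4, 0.0, 7.9]
```

```bash
python3 -m inch '[[0.015,0,-0.0004,0,0,0],[0.03,0,-0.0008,0,0,0],[0.045,0,-0.0012,0,0,0],[0.06,0,-0.0016,0,0,0],[0.075,0,-0.002,0,0,0],[0.09,0,-0.0024,0,0,0]]' | egrep 't:|tool_pos|force: \['
```

```text
t: 16.1
tool_pos: [557.3, 84.8, 75.8]
force: [-4.7, 1.1, 8.4]
```

```bash
python3 -m inch '[[0.015,0,-0.0004,0,0,0],[0.03,0,-0.0008,0,0,0],[0.045,0,-0.0012,0,0,0],[0.06,0,-0.0016,0,0,0],[0.075,0,-0.002,0,0,0],[0.09,0,-0.0024,0,0,0]]' | egrep 't:|tool_pos|force: \['
```

```text
t: 16.7
tool_pos: [568.1, 84.8, 75.6]
force: [-3.9, 0.2, 8.6]
```

```bash
python3 -m inch '[[0.015,0,-0.0004,0,0,0],[0.03,0,-0.0008,0,0,0],[0.045,0,-0.0012,0,0,0],[0.06,0,-0.0016,0,0,0],[0.075,0,-0.002,0,0,0],[0.09,0,-0.0024,0,0,0],[0.105,0,-0.0028,0,0,0],[0.12,0,-0.0032,0,0,0]]' | egrep 't:|tool_pos|force: \['
```

```text
t: 17.5
tool_pos: [582.5, 84.8, 75.2]
force: [-5.2, 0.2, 8.0]
```

```bash
python3 -m inch '[[0.015,0,-0.0004,0,0,0],[0.03,0,-0.0008,0,0,0],[0.045,0,-0.0012,0,0,0],[0.06,0,-0.0016,0,0,0],[0.075,0,-0.002,0,0,0],[0.09,0,-0.0024,0,0,0],[0.105,0,-0.0028,0,0,0],[0.12,0,-0.0032,0,0,0]]' | egrep 't:|tool_pos|force: \['
```

```text
t: 18.3
tool_pos: [597.0, 84.8, 74.8]
force: [-4.2, 0.3, 8.6]
```

```bash
python3 -m inch '[[0.015,0,-0.0004,0,0,0],[0.03,0,-0.0008,0,0,0],[0.045,0,-0.0012,0,0,0],[0.06,0,-0.0016,0,0,0],[0.075,0,-0.002,0,0,0],[0.09,0,-0.0024,0,0,0],[0.105,0,-0.0028,0,0,0],[0.12,0,-0.0032,0,0,0]]' | egrep 't:|tool_pos|force: \['
```

```text
t: 19.1
tool_pos: [611.4, 84.8, 74.4]
force: [-3.8, 0.3, 8.8]
```

```bash
python3 -m inch '[[0.015,0,-0.0004,0,0,0],[0.03,0,-0.0008,0,0,0],[0.045,0,-0.0012,0,0,0],[0.06,0,-0.0016,0,0,0],[0.075,0,-0.002,0,0,0],[0.09,0,-0.0024,0,0,0],[0.105,0,-0.0028,0,0,0],[0.12,0,-0.0032,0,0,0]]' | egrep 't:|tool_pos|force: \['
```

```text
t: 19.9
tool_pos: [625.8, 84.8, 74.0]
force: [-4.0, -0.0, 8.9]
```

```bash
python3 -m inch '[[0.015,0,-0.0004,0,0,0],[0.03,0,-0.0008,0,0,0],[0.045,0,-0.0012,0,0,0],[0.06,0,-0.0016,0,0,0],[0.065,0,-0.0016,0,0,0]]' | egrep 't:|tool_pos|force: \['; python3 - <<'E'
from h import *
im=snap('scene','s3');cv2.imwrite('pics/s3c.png',cv2.resize(im[150:350,220:440,::-1],(660,600),interpolation=2))
E
```

```text
t: 20.4
tool_pos: [633.7, 84.8, 73.8]
force: [-3.6, -0.1, 8.7]
```

View pics/s3c.png

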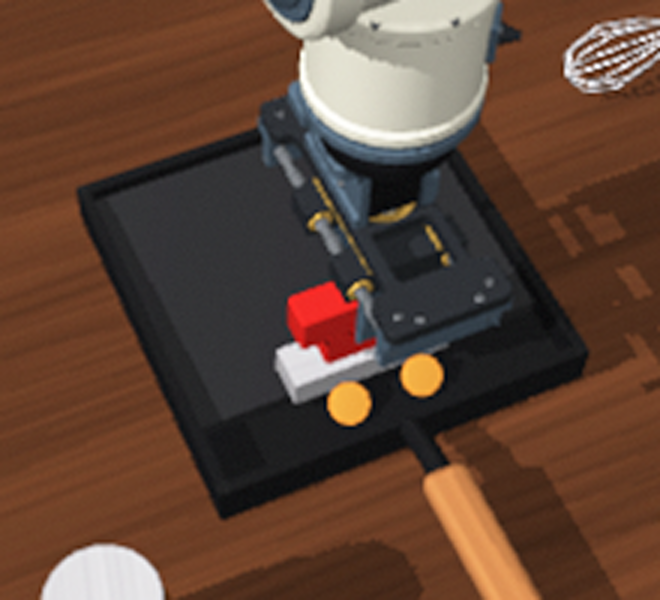

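Both chips are ahead of the scraper over the channel, at crop (350,402) and (422,375). I'll lift straight up and check.

```bash
python3 -m inch '[[0,0,0.05,0,0,0],[0,0,0.2,0,0,0],[0,0,0.4,0,0,0],[0,0,0.6,0,0,0],[0,0,0.75,0,0,0],[0,0,0.75,0,0,0]]' | egrep 't:|tool_pos|force: \['; python3 - <<'E'
from h import *
np.set_printoptions(precision=1,suppress=True)
print('chips',[onz('scene',p,15) for p in((336.7,284),(360.7,275))],[onz('scene',p,30) for p in((336.7,284),(360.7,275))])
print('jar top',onz('top',(421,153),120))
snap('scene');print([(onz('scene',s['centre'],13),s['score']) for s in cams.spot_point('scene','chip_a_center')])
E
```

```text
t: 21.05
tool_pos: [635.7, 84.9, 166.2]
force: [0.3, 0.7, -3.4]
chips [array([657.5,  63.9,  15. ]), array([658. , 115.8,  15. ])] [array([665.1,  59.5,  30. ]), array([665.6, 110.6,  30. ])]
jar top [ 768.7 -136.8  120. ]
[(array([655. , 109.3,  13. ]), 0.46)]
```

```bash
python3 -m inch '[[-0.1,-0.15,0,0,0,0.05],[-0.2,-0.4,0,0,0,0.1],[-0.3,-0.65,0,0,0,0.15],[-0.34,-0.9,0,0,0,0.2],[-0.34,-1,0,0,0,0.21]]' | egrep 't:|tool_pos' && python3 -m inch '[[0,-0.25,0,0,0,0],[0,-0.5,0,0,0,0],[0,-0.75,0,0,0,0],[0,-1,0,0,0,0]]' | egrep 'tool_pos' && python3 -m inch '[[0,-0.25,0,0,0,0],[0,-0.5,0,0,0,0],[0,-0.75,0,0,0,0],[0,-1,0,0,0,0]]'| egrep 'tool_pos' &&  python3 -m inch '[[0,-0.15,0,0,0,0],[0,-0.3,0,0,0,0],[0,-0.37,0,0,0,0],[0,-0.37,0,0,0,0],[0,-0.37,0,0,0,0]]' && python3 - <<'E'
from h import *
np.set_printoptions(precision=1,suppress=True)
snap('top','t4');im=cv2.imread('pics/t4.png');hsv=cv2.cvtColor(im,cv2.COLOR_BGR2HSV)
H,S,V=[hsv[...,i].astype(int) for i in range(3)]
chip=(H>12)&(H<25)&(S>200)&(V>100); chip[:, :245]=0; chip[:,370:]=0; chip[:200]=0; chip[325:]=0
n,_,st,ce=cv2.connectedComponentsWithStats(chip.astype(np.uint8))
print([(c,s[4],onz('top',c,14)) for c,s in zip(ce[1:],st[1:])])
print([(onz('top',s['centre'],0),s['score']) for s in cams.spot_point('top','spoon_rest')])
snap('scene','s4');print([(onz('scene',s['centre'],0),s['score']) for s in cams.spot_point('scene','spoon_rest')])
E
```

```text
t: 21.65
tool_pos: [592.3, -37.3, 162.5]
tool_pos: [593.4, -155.9, 162.6]
tool_pos: [593.5, -275.8, 162.4]
t: 22.95
tool_pos: [593.9, -318.7, 163.8]
orientation: [0.645, 0.764, 0.0, -0.0]
force: [0.1, 0.2, -3.2]
width: 0.259
finger_force: 50.0
[(array([295. , 218.3]), np.int32(126), array([656.2, 112.3,  14. ])), (array([319.5, 218.9]), np.int32(123), array([656.6,  60.2,  14. ]))]
[(array([ 588., -316.,    0.]), 0.66)]
[(array([ 595. , -321.9,    0. ]), 0.75), (array([654.4,  61.7,   0. ]), 0.65)]
```

View pics/s4.png

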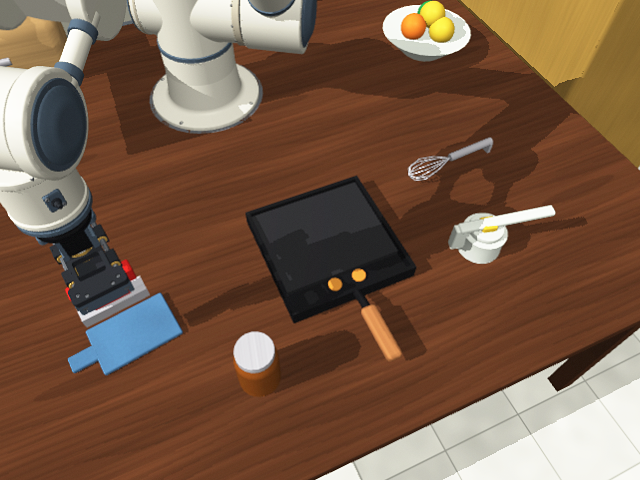

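The chips lie in the channel at (335,285) and (359,275), x ≈ +92 mm, and the scraper hangs above the rest. Lowering it now.

```bash
python3 -m inch '[[0,0,-0.2,0,0,0],[0,0,-0.4,0,0,0],[0,0,-0.6,0,0,0],[0,0,-0.75,0,0,0],[0,0,-0.8,0,0,0],[0,0,-0.82,0,0,0],[0,0,-0.82,0,0,0]]'| egrep 'tool_pos|force: \['; python3 -m inch '[[0,0,-0.005,0,0,0],[0,0,-0.01,0,0,0],[0,0,-0.015,0,0,0],[0,0,-0.015,0,0,0]]'| egrep 'tool_pos|force: \['
```

```text
tool_pos: [594.3, -319.6, 66.2]
force: [0.0, 0.9, -3.3]
tool_pos: [594.0, -319.7, 64.0]
force: [-0.2, -0.5, -4.0]
```

```bash
python3 -m inch '[[0,0,-0.004,0,0,0],[0,0,-0.008,0,0,0],[0,0,-0.008,0,0,0]]'| egrep 'tool_pos|force: \['
```

```text
tool_pos: [593.9, -319.6, 62.7]
force: [0.1, -0.7, -3.8]
```

```bash
python3 -m inch '[[0,0,-0.004,0,0,0],[0,0,-0.006,0,0,0],[0,0,-0.006,0,0,0]]'| egrep 'tool_pos|force: \['
```

```text
tool_pos: [593.9, -319.6, 62.0]
force: [-0.4, 0.1, -2.4]
```

```bash
python3 -m inch '[[0,0,-0.003,0,0,0],[0,0,-0.003,0,0,0],[0,0,-0.003,0,0,0]]'| egrep 'tool_pos|force: \[' ; python3 -m inch '[[0,0,0,0,0,0],[0,0,0,0,0,0],[0,0,0,0,0,0],[0,0,0,0,0,0],[0,0,0,0,0,0],[0,0,0,0,0,0]]' 64; python3 -m inch '[[0,0,0.08,0,0,0],[0,0,0.25,0,0,0],[0,0,0.5,0,0,0],[0,0,0.75,0,0,0],[0,0,1,0,0,0],[0,0,1,0,0,0]]' | egrep 'tool_pos|force: \['; python3 -m inch '[[-0.3,0,0.2,0,0,0],[-0.6,0,0.4,0,0,0],[-0.9,0,0.6,0,0,0],[-1,0,0.6,0,0,0]]' | egrep 't:|tool_pos'
python3 - <<'E'
from h import *
np.set_printoptions(precision=1,suppress=True)
snap('scene','s5');snap('top')
for c in('top','scene'):
  for l,z in (('scraper',10),('scraper_grip',80),('spoon_rest',0)):
    print(c,l,[(onz(c,s['centre'],z),s['score']) for s in cams.spot_point(c,l)[:1]])
E
```

```text
tool_pos: [593.9, -319.6, 62.0]
force: [-1.5, 2.7, 3.5]
t: 25.75
tool_pos: [593.9, -319.6, 61.7]
orientation: [0.646, 0.764, 0.0, 0.0]
force: [0.6, 0.1, 0.3]
width: 0.696
finger_force: 0.0
tool_pos: [595.8, -320.8, 187.0]
force: [0.3, -0.9, -0.1]
t: 26.75
tool_pos: [472.2, -320.2, 256.9]
top scraper [(array([ 586.6, -322.4,   10. ]), 0.84)]
top scraper_grip [(array([ 591.6, -318.3,   80. ]), 0.6)]
top spoon_rest [(array([ 590.7, -312.5,    0. ]), 0.85)]
scene scraper [(array([ 591.2, -322. ,   10. ]), 0.86)]
scene scraper_grip [(array([ 594.7, -321.1,   80. ]), 0.89)]
scene spoon_rest [(array([ 593.4, -320. ,    0. ]), 0.85)]
```

View pics/s5.png

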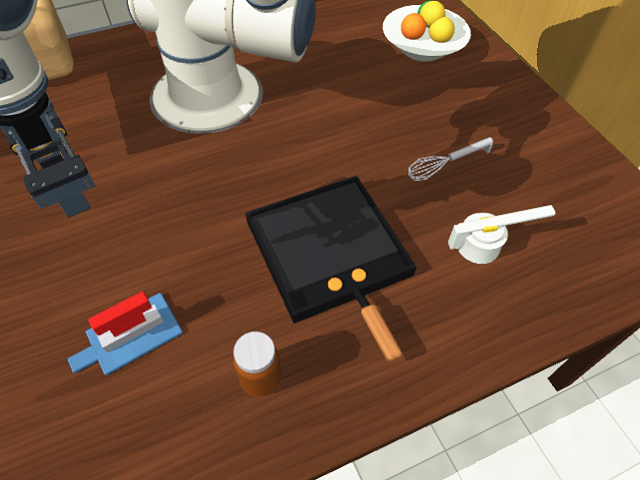

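The scraper stands upright in the middle of the rest, around (130,330). Both chips are in the channel at (335,285) and (359,275), and everything else is where it was.

```bash
python3 -m inch '[[0,0,0,0,0,0],[0,0,0,0,0,0],[0,0,0,0,0,0]]' | head -1; python3 -c "from cell import hand_in; print(hand_in())"
```

```text
t: 27.45
the job is handed in; nothing more can be done
None
```

I handed the job in at about 27 s: one unbroken stroke put both chips in the drip channel and the scraper stands upright in the middle of the spoon rest. The press held at about 11–12 N past mid-stroke, but at pauses earlier it read 2–22 N, and no pass/fail result came back.

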